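# Put the kettle on: centre it on the induction hob and start the boil programme

## Robot

A 7-joint arm with a two-finger parallel gripper is mounted at the origin on a cart in front of the work surface, level with it; the furniture and walls round the work are solid. World frame = base frame: x ahead of the robot, y to its left, z up, the work surface at z = 0. Lengths are in m, angles in rad, forces in N, time in s.
With the tool pointing down it reaches from about 0.425 to 0.875 m from the base axis. Payload 4.7 kg.
Tool frame: the origin (TCP) lies at the centre of the arm's flange, where the gripper is bolted on; the fingertips stand 182 mm ahead of it and the grasp point (between the pads) lies ahead of it (ctrl.hold_point_z is the z of the grasp point in the tool frame, in m); z points along the fingers, y is the direction in which the jaws open and shut (so a half turn about z gives the same grasp; the last joint's range is limited). The gripper opens to 87 mm and grips with 3 to 60 N. Pads are 19 mm wide; open, the fingers measure 117 mm over their backs; the gripper's body (75 mm by 190 mm) begins 51 mm behind the grasp point.
Start: joints at [1.28, 0.321, -0.07, 1.45, 0.023, 1.371, -0.057], TCP at [0.195, -0.62, 0.405] pointing down, gripper open.
Joint ranges: [-2.86, 2.86], [-0.3, 2.09], [-1.38, 1.24], [0.06, 2.45], [-1.56, 4.7], [0.09, 2.05], [-2.69, 2.69]. Speed limits (rad/s): [2.57, 2.57, 3.14, 3.14, 3.14, 3.14, 3.14].

## Interface

Orientations are given as a rotation vector (axis times angle).
In Python, from bench import get_state, imaging, workorder, ctrl gives the robot as it stands.
- The arm moves only by the tool step_arm, never from a script. Its argument "increments" is a list of rows, each an object of numbers: "claw": the opening, from 0 (shut) to 1 (fully open); "tx", "ty", "tz": the shift along the tool's x, y, z in m; "spin": the turn about the tool's z in degrees. A call has 1 to 8 rows; each row is the pose to reach, as a shift and turn from the pose commanded when the call began, along the tool's axes at that moment; what a row does not reach only later rows make up. A row lasts 1/12 s, in which the tool goes at most 41.7 mm and 7.16 degrees, less where a joint would pass 70% of its speed; a pose out of reach is approached as far as the arm can. A call with a gripper value outside its range is refused whole. The fingers move at their own pace and stop on an object; "force" is the grip in N (left out, the last holds). Time passes only in rows, so rows that repeat a pose let the fingers close. It gives the time, the measured TCP pose, the force and the opening at its end, in the units of the state.
- get_state(): the state, without advancing time (a new reading comes with each control period).
- imaging.get_image(name): name is "side" or "top" or "wrist"; returns the picture (384x512x3 uint8, blue, green, red); there is no depth.
- imaging.camera_params(name): a dict with "intrinsics" (3x3 intrinsics, pixels), "camera_from_world" (4x4, takes a point from world to camera coordinates). Camera axes: x right, y down, z forward; pixel columns grow to the right and rows downward; lengths in m; the calibration is good to about 2 mm. The wrist camera is an equidistant fisheye: a pixel r from the principal point sees the ray r / f radians off the axis. A picture is of the moment at which its call begins: read the wrist's pose just before it. camera_params takes no time and is no camera call; for the wrist camera it gives the pose at the moment of the call.
- workorder.close_job(): hands the job in, once; it reports no verdict.
The state is a dict: "time": time; "joint_positions": joint angles; "qd": joint speeds; "joint_torque": joint torques, N m; "position": TCP position; "tool_rot": TCP orientation; "ft_force": force on the tool from outside, world axes, zero at the start; "torque": the same for the moment, N m; "grip_width": opening from 0.0 (shut) to 1.0 (fully open).
Only numpy, scipy, OpenCV 4.12 (cv2) and the standard library are available. Lean on these libraries where they do the work, as an engineer would, in place of code of your own. Each camera call takes 0.05 s, during which the arm holds its last target. There are 200 camera calls.

## Task

The kettle has been left too far forward on the induction hob, off its ring and over the keys: get it standing centred on the printed ring first, without pressing a key. Then start the boil with the keys, pressing each one fully and letting it come up before the next: the big round on/off key, then the long boil key, then the square start key. Leave the small plus and minus keys alone, do not tip the kettle and do not disturb the things round the hob.

Things in the scene. Friction and masses are not known exactly. Their poses are not given: they have to be found in the camera images.
- induction_hob: Portable induction hob, fixed, aluminium with black glass top. Origin at worktop level under the cooking zone's centre; x to its back, y to its left, z up. Case x -178 to 107, y -150 to 150 mm. Glass x -118 to 105, top at z 60. In front the key panel, z 48, with five black keys in a row at x -152, 7 mm proud: from right (-y) on/off, minus, plus, boil, start.
- zone_centre (a point): Centre of the cooking zone on the glass top (60 mm above the worktop): the centre of the printed white ring of 200 mm diameter with four outward ticks. Same axes as the hob.
- kettle: Steel stove-top kettle, 0.85 kg, round body 196 mm across and 118 mm high, black arched handle over the top to 230 mm above its base, a spout with whistle on its -y side, 105 mm from the axis and 116 mm up. Origin at the level of its base, 7 mm to the -y side of the body's axis; z up, the handle runs along y.
- kettle_base (a point): Centre of the round base of the kettle, on its underside.
- key_on_top (a point): On/off key, the big round one (32 mm diameter), the last at the right end of the row (y = -116 mm in the hob). Point at the centre of its top face, which is 7 mm above the panel (55 mm above the worktop) when up. 
- key_boil_top (a point): Boil programme key, the long bar (48 mm along the row, 22 mm deep), at y = +50 mm in the hob. Point at the centre of its top face, which is 7 mm above the panel (55 mm above the worktop) when up. 
- key_start_top (a point): Start key, the square one (30 mm), the last at the left end of the row (y = +116 mm in the hob). Point at the centre of its top face, which is 7 mm above the panel (55 mm above the worktop) when up. 
- key_minus_top (a point): Minus key, small round (20 mm diameter), at y = -60 mm in the hob; not to be pressed. Point at the centre of its top face, which is 7 mm above the panel (55 mm above the worktop) when up. 
- key_plus_top (a point): Plus key, small round (20 mm diameter), at y = -10 mm in the hob; not to be pressed. Point at the centre of its top face, which is 7 mm above the panel (55 mm above the worktop) when up. 
- key_on (a joint): Travel of the on/off key in m: 0 up, 0.005 fully down; a spring (1.2 N at first, 4.2 N fully down) brings it back up. A press counts from 0.0035.
- key_minus (a joint): Travel of the minus key in m: 0 up, 0.005 fully down; a spring (1.2 N at first, 4.2 N fully down) brings it back up. A press counts from 0.0035.
- key_plus (a joint): Travel of the plus key in m: 0 up, 0.005 fully down; a spring (1.2 N at first, 4.2 N fully down) brings it back up. A press counts from 0.0035.
- key_boil (a joint): Travel of the boil key in m: 0 up, 0.005 fully down; a spring (1.2 N at first, 4.2 N fully down) brings it back up. A press counts from 0.0035.
- key_start (a joint): Travel of the start key in m: 0 up, 0.005 fully down; a spring (1.2 N at first, 4.2 N fully down) brings it back up. A press counts from 0.0035.
- salt_shaker: Glass salt shaker with a rounded grey cap, 44 mm across, 90 mm high, a bystander. Origin at the centre of its underside.
- pepper_mill: Turned wooden pepper mill, 58 mm across, 170 mm high, a bystander. Origin at the centre of its underside.
- mug: Plain white mug, 86 mm across, 101 mm high, handle out to 119 mm overall, a bystander. Origin at the centre of its underside.
- honey_jar: Honey jar with a grey lid, 71 mm across, 110 mm high, a bystander. Origin at the centre of its underside.
- garlic: Whole bulb of garlic, 60 mm across, 58 mm high, a bystander. Origin at the centre of its underside.

How it is judged:
By the outcome, as a careful person would: the job done as asked, in the order asked, and still so for the second after the job is handed in, with the robot touching nothing.
It also fails if it takes over 61 s, if anything falls off the work surface, if the arm or the gripper's body presses on something with over 40 N, if the wrist force passes 120 N, or if a joint passes its speed limit or range.

## Working session

There is one attempt and no reset: what is moved stays moved. The work goes in short steps, Python scripts to look and compute and a tool call to move; the robot and the scene stay as the last step left them, time stands still between calls to the robot, and variables do not carry over. Pictures are saved under pics/ and viewed, on a budget of 10 in all, crops included, one or two more only if the job needs it, and the job is handed in when it is done.

Besides the shell and the picture viewer there is one more tool, called after ">>>" by a JSON object that holds its "op" and its "data", one argument or row to a line. step_arm: Moves the arm, as the interface text tells. Its arguments: {"type":"object","properties":{"increments":{"type":"array"},"force":{"type":"number"}},"required":["increments"]}

```bash
mkdir -p pics; ls
python3 - <<'E'
from bench import get_state, imaging, workorder, ctrl
import cv2, numpy as np
np.set_printoptions(precision=4,suppress=True)
print(get_state(), ctrl.hold_point_z)
a=imaging.get_image("top"); b=imaging.get_image("side")
cv2.imwrite("pics/top0.png",a); cv2.imwrite("pics/side0.png",b)
for n in("top","side"):
  p=imaging.camera_params(n); print(n,p["intrinsics"],p["camera_from_world"])
cv2.imwrite("pics/both0.png",np.vstack([a,b])[:, :] if 0 else cv2.resize(np.hstack([a,b]),(800,300)))
E
```

```text
pics
{'time': 0.0, 'joint_positions': array([ 1.2802,  0.3218, -0.0701,  1.4517,  0.0226,  1.3708, -0.0569]), 'qd': array([-0.0016, -0.0006,  0.0003,  0.0007, -0.0007,  0.0001, -0.0006]), 'joint_torque': array([ -0.0003, -49.1291,  -0.4048, -31.2537,  -0.0643,   0.0435,
         0.0002]), 'position': array([ 0.1949, -0.6199,  0.4037]), 'tool_rot': array([-3.1034, -0.4767,  0.0006]), 'ft_force': array([ 1.028 , -0.1921,  0.3853]), 'torque': array([-0.0168, -0.    , -0.0038]), 'grip_width': 0.9991602040811349} 0.1635
top [[434.0442   0.     252.99  ]
 [  0.     434.0442 194.7363]
 [  0.       0.       1.    ]] [[-0.0184 -0.9997  0.0133  0.0941]
 [-0.9879  0.0161 -0.1543  0.5554]
 [ 0.1541 -0.016  -0.9879  1.0949]
 [ 0.      0.      0.      1.    ]]
side [[359.6353   0.     250.8159]
 [  0.     359.6353 194.909 ]
 [  0.       0.       1.    ]] [[ 0.8753 -0.4835 -0.0083 -0.4638]
 [-0.4287 -0.7678 -0.4761  0.3543]
 [ 0.2238  0.4203 -0.8793  0.8845]
 [ 0.      0.      0.      1.    ]]
```

View pics/top0.png

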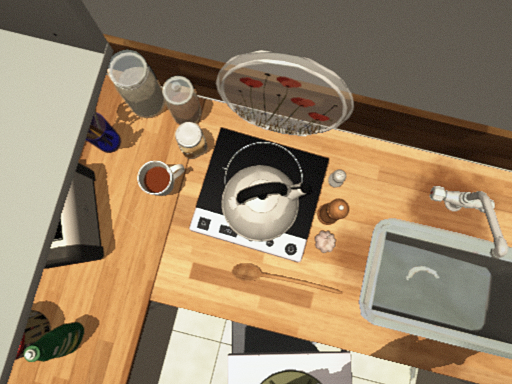

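View pics/side0.png

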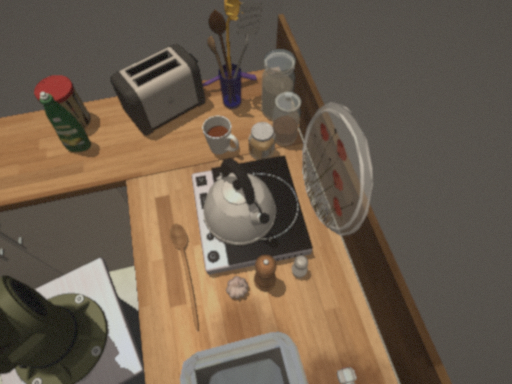

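The top view shows the hob turned by about 15°. The start key is near (204,223) and the on/off key near (291,248). The kettle body is centred near (260,203) with its spout at (297,193). The white ring sticks out behind the kettle. The side view agrees with this; the mill and garlic stand to the right of the hob.

```bash
cat > h.py <<'E'
import cv2, numpy as np
from scipy.optimize import least_squares
from bench import get_state, imaging, workorder, ctrl
np.set_printoptions(precision=4,suppress=True)
def ray(n,uv,p=None):
    p=p or imaging.camera_params(n); K=p["intrinsics"];T=p["camera_from_world"]
    uv=np.atleast_2d(np.asarray(uv,float))
    d=np.c_[(uv-[K[0,2],K[1,2]])/[K[0,0],K[1,1]],np.ones(len(uv))]@T[:3,:3]
    return -T[:3,:3].T@T[:3,3], d
def plane(n,uv,z):
    c,d=ray(n,uv); return (c+d*((z-c[2])/d[:,2])[:,None])[:,:2]
def tri(uv1,uv2):
    (a,d),(b,e)=ray("top",uv1),ray("side",uv2); d=d[0];e=e[0]
    s=np.linalg.lstsq(np.c_[d,-e],b-a,rcond=None)[0]
    p,q=a+s[0]*d,b+s[1]*e; return (p+q)/2,np.linalg.norm(p-q)
def circ(P,r=None):
    x0=[*P.mean(0),.1]
    f=lambda x:np.hypot(*(P-x[:2]).T)-(r or x[2])
    return least_squares(f,x0,loss="soft_l1",f_scale=.002).x
def proj(n,X):
    p=imaging.camera_params(n);c=np.atleast_2d(X)@p["camera_from_world"][:3,:3].T+p["camera_from_world"][:3,3]
    q=c@p["intrinsics"].T; return q[:,:2]/q[:,2:]
E
python3 - <<'E'
from h import *
a=cv2.imread("pics/top0.png"); b=cv2.imread("pics/side0.png")
for n in("top","side"): print(n,"cam",ray(n,[[0,0]])[0])
for nm,uv,z in[("on",(291,248),.055),("start",(204,223),.055),("garlic",(325,241),.03),("mill",(337,208),.17),("salt",(338,177),.09),("kettle",(260,203),.1),("gl1",(221,128),.06),("gl2",(329,157),.06)]:
    print(nm,plane("top",uv,z)[0])
# panel: bright, key blobs dark
g=a.max(2)
big=cv2.resize(a[110:280,170:360],None,fx=4,fy=4,interpolation=cv2.INTER_CUBIC)
for i in range(0,190,20): cv2.putText(big,str(170+i),(i*4,10),0,.35,(0,0,255)); cv2.line(big,(i*4,12),(i*4,20),(0,0,255))
for i in range(0,170,20): cv2.putText(big,str(110+i),(0,i*4+10),0,.35,(0,0,255))
cv2.imwrite("pics/topcrop.png",big[:600])
big=cv2.resize(b[145:280,185:320],None,fx=4,fy=4,interpolation=cv2.INTER_CUBIC)
for i in range(0,135,20): cv2.putText(big,str(185+i),(i*4,10),0,.35,(0,0,255));cv2.line(big,(i*4,12),(i*4,20),(0,0,255));cv2.putText(big,str(145+i),(0,i*4+10),0,.35,(0,0,255))
cv2.imwrite("pics/sidecrop.png",big)
E
```

```text
top cam [0.3817 0.1027 1.1661]
side cam [ 0.3598 -0.324   0.9426]
on [ 0.4162 -0.0095]
start [0.4837 0.2115]
garlic [ 0.4335 -0.1015]
mill [ 0.5027 -0.1076]
salt [ 0.5914 -0.1308]
kettle [0.5269 0.0684]
gl1 [0.7339 0.166 ]
gl2 [ 0.651  -0.1163]
```

View pics/topcrop.png

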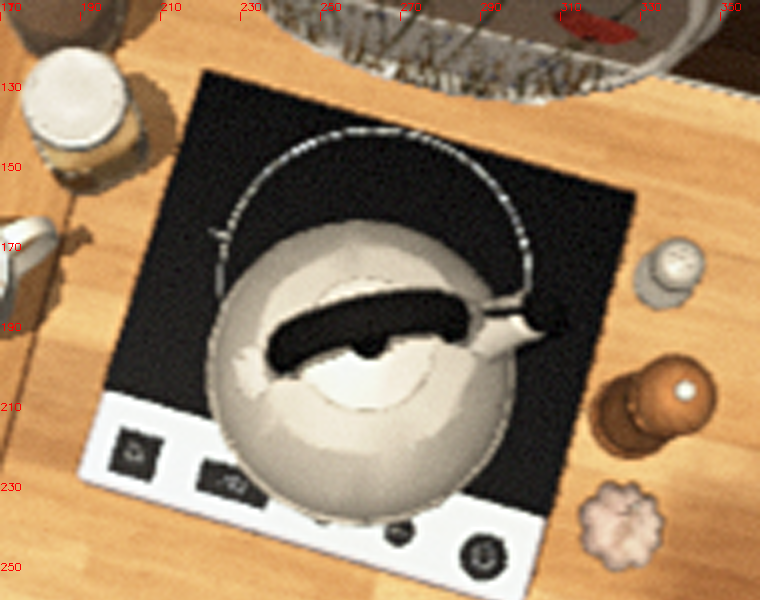

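View pics/sidecrop.png

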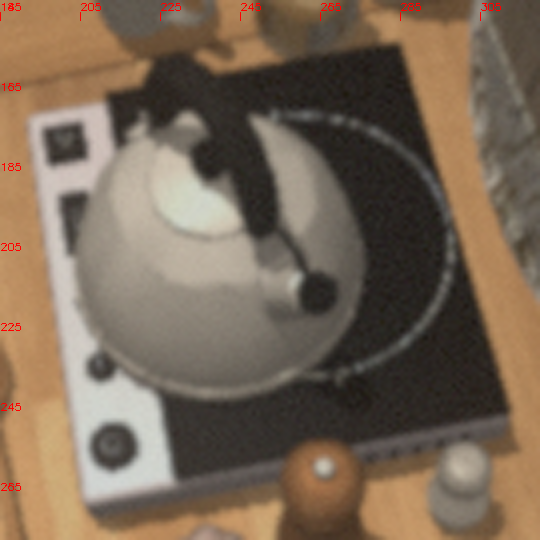

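Top crop: the ring runs from (220,290) over (375,130) to (528,290). The key centres are start (135,454), minus (399,530) and on (484,557). The kettle's lower rim is lowest at (370,523), the handle runs from (272,355) to (465,305), and the whistle is at (555,318). Side crop: the rim bottom is at (220,398), the whistle at (317,293), and the handle runs from (180,75) to (262,225).

Run:
```python
from h import *
T=lambda L:np.array(L,float)/4+[170,110]-.375
S=lambda L:np.array(L,float)/4+[185,145]-.375
ring=T([(222,260),(232,225),(250,195),(275,168),(305,147),(340,134),(375,130),(410,134),(445,147),(475,167),(500,195),(518,225),(527,255),(528,285)])
rt=plane("top",ring,.06); print("ring top",circ(rt),circ(rt,.1))
rs=plane("side",S([(275,115),(310,115),(345,122),(380,138),(410,160),(435,190),(448,215),(452,245),(445,285),(425,325),(395,355),(365,373)]),.06); print("ring side",circ(rs),circ(rs,.1))
kon=plane("top",T([(484,557)]),.055)[0]; kst=plane("top",T([(135,454)]),.055)[0]; km=plane("top",T([(399,530)]),.055)[0]
print("keys top",kon,kst,km,np.linalg.norm(kon-kst))
son=plane("side",S([(113,445)]),.055)[0]; sst=plane("side",S([(66,143)]),.055)[0]; print("keys side",son,sst)
d=kst-kon; ya=np.arctan2(d[1],d[0])-np.pi/2; print("yaw deg",np.degrees(ya))
R=np.array([[np.cos(ya),-np.sin(ya)],[np.sin(ya),np.cos(ya)]])
o=((kon-R@[-.152,-.116])+(kst-R@[-.152,.116]))/2; print("origin from keys",o)
for z in(.06,.068,.08):
  P=plane("top",T([(207,375),(210,400),(222,440),(250,482),(290,508),(330,520),(370,523),(420,512),(460,490),(490,460),(510,420)]),z)
  Q=plane("side",S([(85,310),(100,335),(130,365),(170,388),(220,398),(270,388),(310,372)]),z)
  print(z,"kettle top",circ(P),circ(P,.098),"side",circ(Q),circ(Q,.098))
w=tri(T([(555,318)]),S([(317,293)])); print("whistle",w)
print("h ends",tri(T([(272,360)]),S([(180,80)])),tri(T([(465,310)]),S([(262,225)])))
for z in(.285,.275):
  print("handle",z,plane("top",T([(270,350),(300,323),(365,312),(420,308),(465,315)]),z).tolist())
```

```text
ring top [0.5938 0.0568 0.0997] [0.5934 0.0568 0.1   ]
ring side [0.589  0.0575 0.1039] [0.5937 0.0562 0.1   ]
keys top [ 0.414  -0.0085] [0.4834 0.2131] [0.432  0.0452] 0.23224348876809314
keys side [ 0.4143 -0.0083] [0.4841 0.2114]
yaw deg -17.40447452085409
origin from keys [0.5938 0.0568]
0.06 kettle top [0.5361 0.0668 0.1004] [0.5331 0.0677 0.1   ] side [0.5406 0.0734 0.1016] [0.5375 0.0705 0.1   ]
0.068 kettle top [0.535  0.0671 0.0996] [0.5329 0.0676 0.1   ] side [0.5389 0.0698 0.1007] [0.5367 0.0676 0.1   ]
0.08 kettle top [0.5333 0.0675 0.0985] [0.5326 0.0676 0.1   ] side [0.5365 0.0644 0.0993] [0.5354 0.0633 0.1   ]
whistle (array([ 0.5433, -0.0377,  0.2063]), np.float64(0.002414440914271168))
h ends (array([0.5292, 0.1197, 0.2192]), np.float64(0.020503573054939696)) (array([0.5425, 0.0138, 0.2085]), np.float64(0.009170997568486534))
handle 0.285 [[0.5146540953582086, 0.12106654914399022], [0.5284445716290879, 0.10546452788160518], [0.5336466162291156, 0.07190175154973862], [0.5352823606285513, 0.04349630764963334], [0.5312484597548672, 0.020383897243707552]]
handle 0.275 [[0.5161632157988714, 0.12127508221575542], [0.5301102051189714, 0.10549598803189777], [0.5353712895843773, 0.07155229574319016], [0.5370255986322467, 0.04282446829722698], [0.5329459155742788, 0.019449746876335577]]
```

>>> {"op": "step_arm", "data": {
  "increments": [
    {"claw": 1, "tz": -0.04},
    {"tz": -0.08},
    {"tz": -0.12},
    {"tz": -0.15},
    {"tx": 0.025, "ty": -0.028, "tz": -0.16},
    {"tx": 0.053, "ty": -0.056, "tz": -0.16},
    {"tx": 0.08, "ty": -0.085, "tz": -0.16},
    {"tx": 0.106, "ty": -0.113, "tz": -0.16}
  ]
}}

```text
invalid input at $.increments[0]: expected keys claw, tx, ty, tz, spin
```

>>> {"op": "step_arm", "data": {
  "increments": [
    {"tx": 0.027, "ty": -0.029},
    {"tx": 0.054, "ty": -0.058},
    {"tx": 0.081, "ty": -0.087},
    {"tx": 0.108, "ty": -0.116},
    {"tx": 0.135, "ty": -0.145},
    {"tx": 0.162, "ty": -0.174},
    {"tx": 0.189, "ty": -0.203},
    {"tx": 0.216, "ty": -0.232}
  ]
}}

```text
invalid input at $.increments[0]: expected keys claw, tx, ty, tz, spin
```

>>> {"op": "step_arm", "data": {
  "increments": [
    {"claw": 1, "tx": 0, "ty": 0, "tz": -0.04, "spin": 0},
    {"claw": 1, "tx": 0, "ty": 0, "tz": -0.08, "spin": 0},
    {"claw": 1, "tx": 0, "ty": 0, "tz": -0.12, "spin": 0},
    {"claw": 1, "tx": 0, "ty": 0, "tz": -0.15, "spin": 0},
    {"claw": 1, "tx": 0.025, "ty": -0.028, "tz": -0.16, "spin": 0},
    {"claw": 1, "tx": 0.053, "ty": -0.056, "tz": -0.16, "spin": 0},
    {"claw": 1, "tx": 0.08, "ty": -0.085, "tz": -0.16, "spin": 0},
    {"claw": 1, "tx": 0.106, "ty": -0.113, "tz": -0.16, "spin": 0}
  ]
}}

```text
time: 0.77
position: [0.263, -0.4787, 0.5644]
tool_rot: [-3.105, -0.477, -0.0]
ft_force: [0.1, -0.3, 0.4]
grip_width: 0.999
```

>>> {"op": "step_arm", "data": {
  "increments": [
    {"claw": 1, "tx": 0.4186, "ty": -0.442, "tz": 0, "spin": 0},
    {"claw": 1, "tx": 0.4186, "ty": -0.442, "tz": 0, "spin": 0},
    {"claw": 1, "tx": 0.4186, "ty": -0.442, "tz": 0, "spin": 0},
    {"claw": 1, "tx": 0.4186, "ty": -0.442, "tz": 0, "spin": 0},
    {"claw": 1, "tx": 0.4186, "ty": -0.442, "tz": 0, "spin": 0},
    {"claw": 1, "tx": 0.4186, "ty": -0.442, "tz": 0, "spin": 0},
    {"claw": 1, "tx": 0.4186, "ty": -0.442, "tz": 0, "spin": 0},
    {"claw": 1, "tx": 0.4186, "ty": -0.442, "tz": 0, "spin": 0}
  ]
}}

```text
time: 1.43
position: [0.4086, -0.1786, 0.5645]
tool_rot: [3.105, 0.477, -0.0]
ft_force: [1.8, -0.1, 0.2]
grip_width: 1.003
```

>>> {"op": "step_arm", "data": {
  "increments": [
    {"claw": 1, "tx": 0.1885, "ty": -0.198, "tz": 0, "spin": -7},
    {"claw": 1, "tx": 0.1885, "ty": -0.198, "tz": 0, "spin": -14},
    {"claw": 1, "tx": 0.1885, "ty": -0.198, "tz": 0, "spin": -21},
    {"claw": 1, "tx": 0.1885, "ty": -0.198, "tz": 0, "spin": -28},
    {"claw": 1, "tx": 0.1885, "ty": -0.198, "tz": 0, "spin": -35},
    {"claw": 1, "tx": 0.1885, "ty": -0.198, "tz": 0, "spin": -42},
    {"claw": 1, "tx": 0.1885, "ty": -0.198, "tz": 0, "spin": -49},
    {"claw": 1, "tx": 0.1885, "ty": -0.198, "tz": 0, "spin": -56}
  ]
}}

```text
time: 2.1
position: [0.5291, 0.0708, 0.564]
tool_rot: [-2.5, -1.897, -0.003]
ft_force: [-0.1, -0.6, 0.3]
grip_width: 0.995
```

>>> {"op": "step_arm", "data": {
  "increments": [
    {"claw": 1, "tx": 0, "ty": 0, "tz": 0, "spin": -7},
    {"claw": 1, "tx": 0, "ty": 0, "tz": 0, "spin": -14},
    {"claw": 1, "tx": 0, "ty": 0, "tz": 0, "spin": -22.5},
    {"claw": 1, "tx": 0, "ty": 0, "tz": 0, "spin": -22.5},
    {"claw": 1, "tx": 0, "ty": 0, "tz": 0, "spin": -22.5},
    {"claw": 1, "tx": 0, "ty": 0, "tz": 0, "spin": -22.5}
  ]
}}

```text
time: 2.6
position: [0.5286, 0.0646, 0.5645]
tool_rot: [-2.106, -2.331, 0.001]
ft_force: [-0.1, -0.7, 0.7]
grip_width: 1.0
```

Run:
```python
from h import *
from scipy.spatial.transform import Rotation as Ro
s=get_state(); print(s["position"],s["joint_positions"]); print(Ro.from_rotvec(s["tool_rot"]).as_matrix())
p=imaging.camera_params("wrist"); a=imaging.get_image("wrist"); cv2.imwrite("pics/w1.png",a); print(p)
np.savez("w1.npz",K=p["intrinsics"],T=p["camera_from_world"])
```

```text
[0.5286 0.0646 0.5645] [ 0.5997  0.0927 -0.8284  1.4367  0.0686  1.6423 -0.1208]
[[-0.1008  0.9949 -0.0003]
 [ 0.9949  0.1008 -0.0002]
 [-0.0002 -0.0004 -1.    ]]
{'intrinsics': array([[297.3186,   0.    , 255.8029],
       [  0.    , 297.3186, 199.3788],
       [  0.    ,   0.    ,   1.    ]]), 'camera_from_world': array([[ 0.9949,  0.1009, -0.0005, -0.5326],
       [ 0.0973, -0.9583,  0.2688, -0.065 ],
       [ 0.0266, -0.2675, -0.9632,  0.5458],
       [ 0.    ,  0.    ,  0.    ,  1.    ]])}
```

View pics/w1.png

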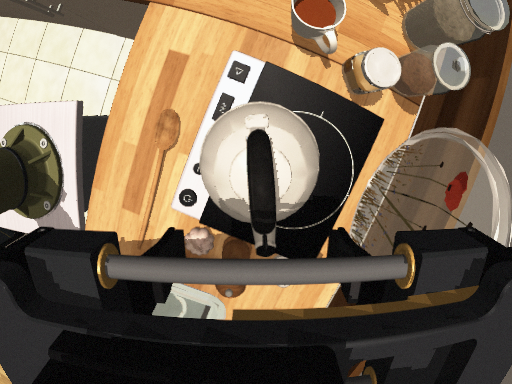

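The wrist view shows the black handle from (259,130) to (263,232), nearly vertical and so well aligned with the jaws. The whistle is at (265,248).

```bash
cat >> h.py <<'E'
def wray(uv,K,T):
    v=(np.atleast_2d(np.asarray(uv,float))-[K[0,2],K[1,2]])/K[0,0]
    r=np.hypot(*v.T)[:,None]; d=np.c_[v/np.maximum(r,1e-9)*np.sin(r),np.cos(r)]@T[:3,:3]
    return -T[:3,:3].T@T[:3,3],d
def wplane(uv,z,K,T):
    c,d=wray(uv,K,T); return (c+d*((z-c[2])/d[:,2])[:,None])[:,:2]
E
python3 - <<'E'
from h import *
a=cv2.imread("pics/w1.png"); f=np.load("w1.npz");K,T=f["K"],f["T"]
print("cam",wray([0,0],K,T)[0])
m=a.max(2)<70
for v in range(130,240,8):
    xs=np.where(m[v,235:290])[0]+235
    if len(xs): print(v,xs.min(),xs.max(),wplane([[xs.min(),v],[xs.max(),v]],.28,K,T).ravel())
E
```

```text
cam [0.5217 0.1374 0.5429]
130 255 262 [0.5219 0.1272 0.528  0.1278]
138 248 268 [0.5164 0.1195 0.534  0.1213]
146 247 270 [0.5163 0.1123 0.5365 0.1144]
154 247 271 [0.5169 0.1052 0.5381 0.1074]
162 247 272 [0.5176 0.098  0.5398 0.1003]
170 248 272 [0.5192 0.0909 0.5406 0.0931]
178 248 273 [0.5199 0.0836 0.5424 0.0859]
186 249 274 [0.5215 0.0763 0.5441 0.0786]
194 249 274 [0.5222 0.0689 0.545  0.0712]
202 250 275 [0.5239 0.0614 0.5468 0.0637]
210 250 275 [0.5246 0.0537 0.5477 0.056 ]
218 251 289 [0.5263 0.046  0.5618 0.0495]
226 235 289 [0.512  0.0364 0.5629 0.0415]
234 235 289 [0.5126 0.0282 0.564  0.0334]
```

>>> {"op": "step_arm", "data": {
  "increments": [
    {"claw": 1, "tx": 0.0024, "ty": 0.0057, "tz": 0, "spin": -2},
    {"claw": 1, "tx": 0.0024, "ty": 0.0057, "tz": 0.04, "spin": -2},
    {"claw": 1, "tx": 0.0024, "ty": 0.0057, "tz": 0.07, "spin": -2},
    {"claw": 1, "tx": 0.0024, "ty": 0.0057, "tz": 0.095, "spin": -2},
    {"claw": 1, "tx": 0.0024, "ty": 0.0057, "tz": 0.115, "spin": -2},
    {"claw": 1, "tx": 0.0024, "ty": 0.0057, "tz": 0.124, "spin": -2},
    {"claw": 1, "tx": 0.0024, "ty": 0.0057, "tz": 0.124, "spin": -2}
  ]
}}

```text
time: 3.23
position: [0.5337, 0.0675, 0.4387]
tool_rot: [-2.059, -2.369, 0.004]
ft_force: [0.3, -0.5, -0.1]
grip_width: 1.0
```

>>> {"op": "step_arm", "data": {
  "increments": [
    {"claw": 0.4, "tx": 0, "ty": 0, "tz": 0, "spin": 0},
    {"claw": 0.4, "tx": 0, "ty": 0, "tz": 0, "spin": 0},
    {"claw": 0.4, "tx": 0, "ty": 0, "tz": 0, "spin": 0},
    {"claw": 0.4, "tx": 0, "ty": 0, "tz": 0, "spin": 0},
    {"claw": 0.4, "tx": 0, "ty": 0, "tz": 0, "spin": 0},
    {"claw": 0.4, "tx": 0, "ty": 0, "tz": 0, "spin": 0}
  ],
  "force": 3
}}

```text
time: 3.73
position: [0.5342, 0.0677, 0.4412]
tool_rot: [2.061, 2.37, 0.001]
ft_force: [-0.8, -0.3, -0.1]
grip_width: 0.63
```

Run:
```python
from h import *
s=get_state(); print(s["position"],s["tool_rot"],s["ft_force"],s["grip_width"])
a=imaging.get_image("wrist"); b=imaging.get_image("side")
cv2.imwrite("pics/w2.png",np.hstack([cv2.resize(a,(400,300)),cv2.resize(b[130:310,170:350],(300,300))]))
```

```text
[0.5342 0.0677 0.4412] [2.0614 2.3697 0.0007] [-0.7638 -0.3225 -0.0989] 0.630365344601249
```

View pics/w2.png

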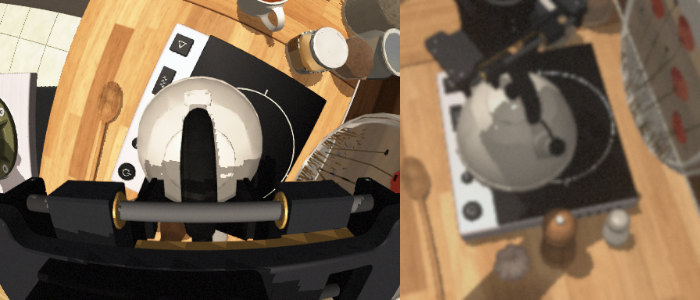

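The handle is centred between the open fingers: it sits at column 200, with the finger blocks at 85 and 315. Now I'll close gently, then firmly.

>>> {"op": "step_arm", "data": {
  "increments": [
    {"claw": 0, "tx": 0, "ty": 0, "tz": 0, "spin": 0},
    {"claw": 0, "tx": 0, "ty": 0, "tz": 0, "spin": 0},
    {"claw": 0, "tx": 0, "ty": 0, "tz": 0, "spin": 0},
    {"claw": 0, "tx": 0, "ty": 0, "tz": 0, "spin": 0},
    {"claw": 0, "tx": 0, "ty": 0, "tz": 0, "spin": 0},
    {"claw": 0, "tx": 0, "ty": 0, "tz": 0, "spin": 0},
    {"claw": 0, "tx": 0, "ty": 0, "tz": 0, "spin": 0},
    {"claw": 0, "tx": 0, "ty": 0, "tz": 0, "spin": 0}
  ],
  "force": 3
}}

```text
time: 4.5
position: [0.5339, 0.0676, 0.4406]
tool_rot: [-2.061, -2.37, 0.001]
ft_force: [-3.4, -0.1, 0.8]
grip_width: 0.293
```

>>> {"op": "step_arm", "data": {
  "increments": [
    {"claw": 0, "tx": 0, "ty": 0, "tz": 0, "spin": 0},
    {"claw": 0, "tx": 0, "ty": 0, "tz": 0, "spin": 0},
    {"claw": 0, "tx": 0, "ty": 0, "tz": 0, "spin": 0},
    {"claw": 0, "tx": 0, "ty": 0, "tz": 0, "spin": 0}
  ],
  "force": 45
}}

```text
time: 4.83
position: [0.5339, 0.0676, 0.4406]
tool_rot: [-2.062, -2.37, 0.001]
ft_force: [-2.9, -0.2, 0.9]
grip_width: 0.286
```

>>> {"op": "step_arm", "data": {
  "increments": [
    {"claw": 0, "tx": 0, "ty": 0, "tz": -0.002, "spin": 0},
    {"claw": 0, "tx": 0, "ty": 0, "tz": -0.004, "spin": 0},
    {"claw": 0, "tx": 0, "ty": 0, "tz": -0.006, "spin": 0},
    {"claw": 0, "tx": 0, "ty": 0, "tz": -0.009, "spin": 0},
    {"claw": 0, "tx": 0, "ty": 0, "tz": -0.012, "spin": 0},
    {"claw": 0, "tx": 0, "ty": 0, "tz": -0.012, "spin": 0},
    {"claw": 0, "tx": 0, "ty": 0, "tz": -0.012, "spin": 0}
  ]
}}

```text
time: 5.42
position: [0.5342, 0.0677, 0.4529]
tool_rot: [2.062, 2.37, 0.001]
ft_force: [0.5, -0.3, -6.3]
grip_width: 0.281
```

>>> {"op": "step_arm", "data": {
  "increments": [
    {"claw": 0, "tx": -0.002, "ty": 0.006, "tz": 0, "spin": 0},
    {"claw": 0, "tx": -0.005, "ty": 0.016, "tz": 0, "spin": 0},
    {"claw": 0, "tx": -0.009, "ty": 0.028, "tz": 0, "spin": 0},
    {"claw": 0, "tx": -0.013, "ty": 0.04, "tz": 0, "spin": 0},
    {"claw": 0, "tx": -0.017, "ty": 0.051, "tz": 0, "spin": 0},
    {"claw": 0, "tx": -0.019, "ty": 0.057, "tz": 0, "spin": 0},
    {"claw": 0, "tx": -0.019, "ty": 0.057, "tz": 0, "spin": 0},
    {"claw": 0, "tx": -0.019, "ty": 0.057, "tz": 0, "spin": 0}
  ]
}}

```text
time: 6.08
position: [0.5932, 0.0567, 0.4521]
tool_rot: [-2.061, -2.369, 0.001]
ft_force: [-0.4, 1.0, -5.5]
grip_width: 0.284
```

Run:
```python
from h import *
s=get_state(); print(s["position"],s["tool_rot"],s["ft_force"],s["torque"],s["grip_width"])
a=imaging.get_image("top"); b=imaging.get_image("side"); cv2.imwrite("pics/top3.png",a);cv2.imwrite("pics/side3.png",b)
A=cv2.resize(a[130:270,180:320],(400,400),interpolation=cv2.INTER_CUBIC);B=cv2.resize(b[145:285,185:325],(400,400),interpolation=cv2.INTER_CUBIC)
cv2.imwrite("pics/c3.png",np.hstack([A,B]))
```

```text
[0.5932 0.0567 0.4521] [-2.0607 -2.369   0.0008] [-0.3842  0.9566 -5.4538] [0.0377 0.0029 0.0059] 0.28431753475778454
```

View pics/c3.png

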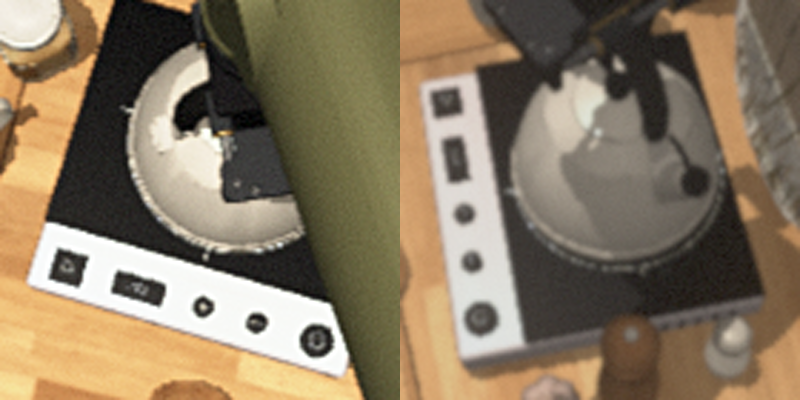

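The kettle is now inside the ring. A thin white rim shows at the lower left in both views, and all five keys are clear. Next I'll lower it and release.

>>> {"op": "step_arm", "data": {
  "increments": [
    {"claw": 0, "tx": 0, "ty": 0, "tz": 0.002, "spin": 0},
    {"claw": 0, "tx": 0, "ty": 0, "tz": 0.004, "spin": 0},
    {"claw": 0, "tx": 0, "ty": 0, "tz": 0.006, "spin": 0},
    {"claw": 0, "tx": 0, "ty": 0, "tz": 0.008, "spin": 0},
    {"claw": 0, "tx": 0, "ty": 0, "tz": 0.01, "spin": 0},
    {"claw": 0, "tx": 0, "ty": 0, "tz": 0.0115, "spin": 0},
    {"claw": 0, "tx": 0, "ty": 0, "tz": 0.0115, "spin": 0},
    {"claw": 0, "tx": 0, "ty": 0, "tz": 0.0115, "spin": 0}
  ]
}}

```text
time: 6.85
position: [0.5931, 0.0567, 0.4411]
tool_rot: [-2.062, -2.37, 0.0]
ft_force: [-0.5, 0.6, -6.2]
grip_width: 0.28
```

>>> {"op": "step_arm", "data": {
  "increments": [
    {"claw": 0, "tx": 0, "ty": 0, "tz": 0.0005, "spin": 0},
    {"claw": 0, "tx": 0, "ty": 0, "tz": 0.001, "spin": 0},
    {"claw": 0, "tx": 0, "ty": 0, "tz": 0.001, "spin": 0}
  ]
}}

```text
time: 7.1
position: [0.5933, 0.0569, 0.4408]
tool_rot: [2.061, 2.37, 0.001]
ft_force: [-0.3, 0.3, -3.5]
grip_width: 0.281
```

>>> {"op": "step_arm", "data": {
  "increments": [
    {"claw": 0, "tx": 0, "ty": 0, "tz": 0.0005, "spin": 0},
    {"claw": 0, "tx": 0, "ty": 0, "tz": 0.001, "spin": 0},
    {"claw": 0, "tx": 0, "ty": 0, "tz": 0.001, "spin": 0}
  ]
}}

```text
time: 7.35
position: [0.5932, 0.057, 0.4407]
tool_rot: [2.061, 2.369, 0.002]
ft_force: [-0.7, -0.2, 3.8]
grip_width: 0.281
```

>>> {"op": "step_arm", "data": {
  "increments": [
    {"claw": 0, "tx": 0, "ty": 0, "tz": -0.0005, "spin": 0},
    {"claw": 0.5, "tx": 0, "ty": 0, "tz": -0.0005, "spin": 0},
    {"claw": 1, "tx": 0, "ty": 0, "tz": -0.0005, "spin": 0},
    {"claw": 1, "tx": 0, "ty": 0, "tz": -0.0005, "spin": 0},
    {"claw": 1, "tx": 0, "ty": 0, "tz": -0.0005, "spin": 0},
    {"claw": 1, "tx": 0, "ty": 0, "tz": -0.0005, "spin": 0},
    {"claw": 1, "tx": 0, "ty": 0, "tz": -0.0005, "spin": 0},
    {"claw": 1, "tx": 0, "ty": 0, "tz": -0.0005, "spin": 0}
  ]
}}

```text
time: 8.02
position: [0.5932, 0.0567, 0.4396]
tool_rot: [2.062, 2.37, -0.0]
ft_force: [-0.6, -0.9, 0.8]
grip_width: 0.732
```

>>> {"op": "step_arm", "data": {
  "increments": [
    {"claw": 1, "tx": 0, "ty": 0, "tz": -0.03, "spin": 0},
    {"claw": 1, "tx": 0, "ty": 0, "tz": -0.06, "spin": 0},
    {"claw": 1, "tx": 0, "ty": 0, "tz": -0.1, "spin": 0},
    {"claw": 1, "tx": 0, "ty": -0.04, "tz": -0.1, "spin": 0},
    {"claw": 1, "tx": 0, "ty": -0.08, "tz": -0.1, "spin": 0},
    {"claw": 1, "tx": 0, "ty": -0.12, "tz": -0.1, "spin": 0},
    {"claw": 1, "tx": 0, "ty": -0.14, "tz": -0.1, "spin": 0},
    {"claw": 1, "tx": 0, "ty": -0.14, "tz": -0.1, "spin": 0}
  ]
}}

```text
time: 8.68
position: [0.4515, 0.0377, 0.5406]
tool_rot: [2.062, 2.365, -0.005]
ft_force: [0.3, -0.2, 0.9]
grip_width: 0.998
```

Run:
```python
from h import *
s=get_state(); print(s["position"],s["tool_rot"],s["ft_force"],s["grip_width"])
p=imaging.camera_params("wrist"); w=imaging.get_image("wrist"); np.savez("w4.npz",K=p["intrinsics"],T=p["camera_from_world"]); cv2.imwrite("pics/w4.png",w)
b=imaging.get_image("side"); cv2.imwrite("pics/side4.png",b); a=imaging.get_image("top"); cv2.imwrite("pics/top4.png",a)
B=cv2.resize(b[145:295,185:335],(600,600),interpolation=cv2.INTER_CUBIC)
cv2.imwrite("pics/c4.png",np.hstack([B,np.vstack([cv2.resize(a[120:270,170:320],(200,200)),cv2.resize(w,(200,150)),np.zeros((250,200,3),np.uint8)])]))
```

```text
[0.4515 0.0377 0.5406] [ 2.0617  2.3654 -0.0046] [ 0.2546 -0.1648  0.8696] 0.9977072656122006
```

View pics/c4.png

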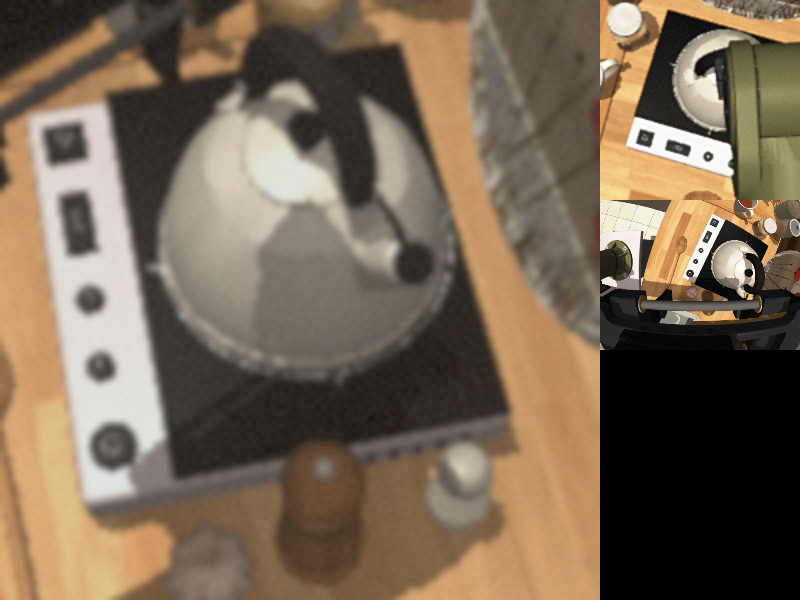

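The kettle stands on the ring, and the white ring hugs its lower rim in the side view. I'll check the centring in the wrist view.

Run:
```python
import cv2,numpy as np
w=cv2.imread("pics/w4.png"); t=cv2.imread("pics/top4.png")
W=cv2.resize(w[90:270,270:420],None,fx=3.2,fy=3.2,interpolation=cv2.INTER_CUBIC); T=cv2.resize(t[130:230,210:276],None,fx=4.8,fy=5.76,interpolation=cv2.INTER_CUBIC)
cv2.imwrite("pics/c5.png",np.hstack([W,T[:576]]))
print(W.shape,T.shape)
```

```text
(576, 480, 3) (576, 317, 3)
```

View pics/c5.png

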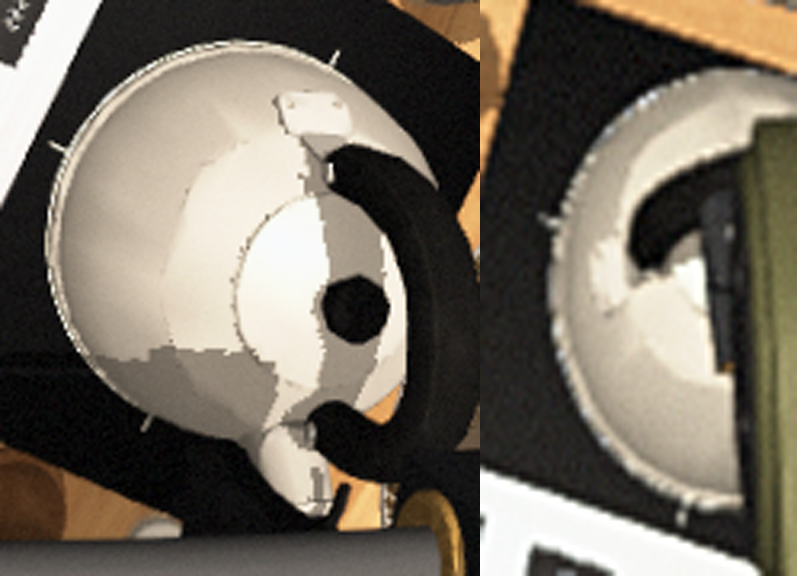

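The wrist view shows the ring line hugging the rim on all visible sides, with ticks at (57,147), (335,57) and (150,423) about equally far from the rim. That puts it centred within about 2 mm. Next I'll shut the jaws, turn them parallel to the key row and go above the on/off key.

>>> {"op": "step_arm", "data": {
  "increments": [
    {"claw": 0, "tx": -0.006, "ty": -0.005, "tz": 0, "spin": -7},
    {"claw": 0, "tx": -0.012, "ty": -0.01, "tz": 0, "spin": -14},
    {"claw": 0, "tx": -0.018, "ty": -0.015, "tz": 0, "spin": -21},
    {"claw": 0, "tx": -0.024, "ty": -0.02, "tz": 0, "spin": -28},
    {"claw": 0, "tx": -0.03, "ty": -0.025, "tz": 0, "spin": -35},
    {"claw": 0, "tx": -0.036, "ty": -0.03, "tz": 0, "spin": -42},
    {"claw": 0, "tx": -0.041, "ty": -0.036, "tz": 0, "spin": -49},
    {"claw": 0, "tx": -0.041, "ty": -0.036, "tz": 0, "spin": -56}
  ],
  "force": 40
}}

```text
time: 9.5
position: [0.4253, -0.0095, 0.5392]
tool_rot: [-0.699, -3.061, -0.001]
ft_force: [0.9, 0.4, 1.1]
grip_width: 0.48
```

>>> {"op": "step_arm", "data": {
  "increments": [
    {"claw": 0, "tx": 0, "ty": 0, "tz": 0, "spin": -6},
    {"claw": 0, "tx": 0, "ty": 0, "tz": 0, "spin": -8.6},
    {"claw": 0, "tx": 0, "ty": 0, "tz": 0, "spin": -8.6},
    {"claw": 0, "tx": 0, "ty": 0, "tz": 0, "spin": -8.6}
  ]
}}

```text
time: 9.83
position: [0.4255, -0.0082, 0.5392]
tool_rot: [-0.476, -3.104, -0.002]
ft_force: [-0.0, 0.5, -0.3]
grip_width: 0.172
```

Run:
```python
from h import *
from scipy.spatial.transform import Rotation as Ro
s=get_state(); print(s["position"],s["joint_positions"],s["ft_force"],s["grip_width"]); R=Ro.from_rotvec(s["tool_rot"]).as_matrix();print(R)
for n,k in dict(on=(.421,-.0095),boil=(.4637,.1499),start=(.4834,.2129)).items():
    print(n, R.T@(np.array([*k,.40])-s["position"]))
```

```text
[ 0.4255 -0.0082  0.5392] [ 0.6376 -0.2017 -0.5637  1.7091 -0.1084  1.6047  1.3458] [-0.0324  0.5441 -0.2516] 0.17226932319955343
[[-0.954   0.2999 -0.0011]
 [ 0.2999  0.954   0.0012]
 [ 0.0014  0.0008 -1.    ]]
on [ 0.0037 -0.0027  0.1392]
boil [0.0108 0.1621 0.1394]
start [0.0109 0.2282 0.1394]
```

>>> {"op": "step_arm", "data": {
  "increments": [
    {"claw": 0, "tx": 0.004, "ty": -0.0025, "tz": 0.04, "spin": 0},
    {"claw": 0, "tx": 0.004, "ty": -0.0025, "tz": 0.08, "spin": 0},
    {"claw": 0, "tx": 0.004, "ty": -0.0025, "tz": 0.12, "spin": 0},
    {"claw": 0, "tx": 0.004, "ty": -0.0025, "tz": 0.16, "spin": 0},
    {"claw": 0, "tx": 0.004, "ty": -0.0025, "tz": 0.2, "spin": 0},
    {"claw": 0, "tx": 0.004, "ty": -0.0025, "tz": 0.235, "spin": 0},
    {"claw": 0, "tx": 0.004, "ty": -0.0025, "tz": 0.262, "spin": 0},
    {"claw": 0, "tx": 0.004, "ty": -0.0025, "tz": 0.262, "spin": 0}
  ]
}}

```text
time: 10.5
position: [0.4176, -0.0093, 0.2726]
tool_rot: [-0.475, -3.095, -0.002]
ft_force: [-0.4, 0.7, 0.6]
grip_width: 0.003
```

Run:
```python
from h import *
s=get_state(); print(s["position"],s["tool_rot"],s["joint_positions"],s["ft_force"],s["grip_width"])
b=imaging.get_image("side"); a=imaging.get_image("top")
cv2.imwrite("pics/c6.png",np.hstack([cv2.resize(b[145:285,175:315],(400,400),interpolation=cv2.INTER_CUBIC),cv2.resize(a[130:270,180:320],(400,400),interpolation=cv2.INTER_CUBIC)]))
```

```text
[ 0.4176 -0.0093  0.2726] [-0.4751 -3.0947 -0.0018] [ 0.6182 -0.0397 -0.6394  2.13   -0.0307  1.054   1.2607] [-0.4143  0.6822  0.5508] 0.002844012185588892
```

View pics/c6.png

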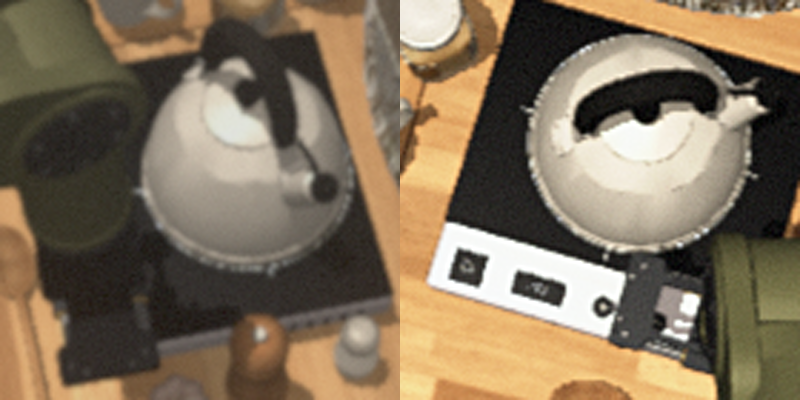

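The top view shows the kettle concentric with the ring, with all visible ticks clear. The gripper is over the on/off key, clear of the kettle, mill and garlic.

>>> {"op": "step_arm", "data": {
  "increments": [
    {"claw": 0, "tx": 0, "ty": 0, "tz": 0.015, "spin": 0},
    {"claw": 0, "tx": 0, "ty": 0, "tz": 0.028, "spin": 0},
    {"claw": 0, "tx": 0, "ty": 0, "tz": 0.034, "spin": 0},
    {"claw": 0, "tx": 0, "ty": 0, "tz": 0.036, "spin": 0},
    {"claw": 0, "tx": 0, "ty": 0, "tz": 0.038, "spin": 0},
    {"claw": 0, "tx": 0, "ty": 0, "tz": 0.038, "spin": 0}
  ]
}}

```text
time: 11.1
position: [0.4206, -0.0095, 0.2406]
tool_rot: [0.476, 3.104, -0.0]
ft_force: [-0.3, -0.9, 0.5]
grip_width: 0.006
```

>>> {"op": "step_arm", "data": {
  "increments": [
    {"claw": 0, "tx": 0, "ty": 0, "tz": 0.002, "spin": 0},
    {"claw": 0, "tx": 0, "ty": 0, "tz": 0.004, "spin": 0},
    {"claw": 0, "tx": 0, "ty": 0, "tz": 0.006, "spin": 0},
    {"claw": 0, "tx": 0, "ty": 0, "tz": 0.0075, "spin": 0},
    {"claw": 0, "tx": 0, "ty": 0, "tz": 0.0075, "spin": 0}
  ]
}}

```text
time: 11.52
position: [0.4206, -0.0096, 0.2327]
tool_rot: [0.476, 3.104, -0.0]
ft_force: [0.8, -1.1, 5.1]
grip_width: 0.007
```

>>> {"op": "step_arm", "data": {
  "increments": [
    {"claw": 0, "tx": 0, "ty": 0, "tz": 0.001, "spin": 0},
    {"claw": 0, "tx": 0, "ty": 0, "tz": 0.002, "spin": 0},
    {"claw": 0, "tx": 0, "ty": 0, "tz": 0.002, "spin": 0}
  ]
}}

```text
time: 11.77
position: [0.4208, -0.0094, 0.2322]
tool_rot: [0.476, 3.104, -0.002]
ft_force: [-4.4, 0.1, 19.7]
grip_width: 0.006
```

>>> {"op": "step_arm", "data": {
  "increments": [
    {"claw": 0, "tx": 0, "ty": 0, "tz": -0.015, "spin": 0},
    {"claw": 0, "tx": 0, "ty": 0, "tz": -0.04, "spin": 0},
    {"claw": 0, "tx": 0.002, "ty": 0.04, "tz": -0.04, "spin": 0},
    {"claw": 0, "tx": 0.004, "ty": 0.08, "tz": -0.04, "spin": 0},
    {"claw": 0, "tx": 0.006, "ty": 0.12, "tz": -0.04, "spin": 0},
    {"claw": 0, "tx": 0.007, "ty": 0.155, "tz": -0.04, "spin": 0},
    {"claw": 0, "tx": 0.007, "ty": 0.165, "tz": -0.04, "spin": 0},
    {"claw": 0, "tx": 0.007, "ty": 0.165, "tz": -0.04, "spin": 0}
  ]
}}

```text
time: 12.43
position: [0.4624, 0.1535, 0.27]
tool_rot: [-0.467, -3.105, -0.004]
ft_force: [0.0, -0.1, -0.6]
grip_width: 0.005
```

>>> {"op": "step_arm", "data": {
  "increments": [
    {"claw": 0, "tx": 0, "ty": 0, "tz": 0.015, "spin": 0},
    {"claw": 0, "tx": 0, "ty": 0, "tz": 0.028, "spin": 0},
    {"claw": 0, "tx": 0, "ty": 0, "tz": 0.03, "spin": 0},
    {"claw": 0, "tx": 0, "ty": 0, "tz": 0.03, "spin": 0}
  ]
}}

```text
time: 12.77
position: [0.4619, 0.1487, 0.239]
tool_rot: [-0.478, -3.102, 0.003]
ft_force: [-0.2, -0.4, 0.2]
grip_width: 0.008
```

>>> {"op": "step_arm", "data": {
  "increments": [
    {"claw": 0, "tx": 0, "ty": 0, "tz": 0.002, "spin": 0},
    {"claw": 0, "tx": 0, "ty": 0, "tz": 0.004, "spin": 0},
    {"claw": 0, "tx": 0, "ty": 0, "tz": 0.006, "spin": 0},
    {"claw": 0, "tx": 0, "ty": 0, "tz": 0.008, "spin": 0},
    {"claw": 0, "tx": 0, "ty": 0, "tz": 0.009, "spin": 0},
    {"claw": 0, "tx": 0, "ty": 0, "tz": 0.009, "spin": 0}
  ]
}}

```text
time: 13.27
position: [0.4632, 0.1498, 0.2325]
tool_rot: [0.477, 3.105, -0.003]
ft_force: [-3.4, -3.1, 10.6]
grip_width: 0.008
```

>>> {"op": "step_arm", "data": {
  "increments": [
    {"claw": 0, "tx": 0, "ty": 0, "tz": -0.015, "spin": 0},
    {"claw": 0, "tx": 0, "ty": 0, "tz": -0.035, "spin": 0},
    {"claw": 0, "tx": 0, "ty": 0.03, "tz": -0.035, "spin": 0},
    {"claw": 0, "tx": 0, "ty": 0.056, "tz": -0.035, "spin": 0},
    {"claw": 0, "tx": 0, "ty": 0.066, "tz": -0.035, "spin": 0},
    {"claw": 0, "tx": 0, "ty": 0.066, "tz": -0.02, "spin": 0},
    {"claw": 0, "tx": 0, "ty": 0.066, "tz": -0.009, "spin": 0},
    {"claw": 0, "tx": 0, "ty": 0.066, "tz": -0.009, "spin": 0}
  ]
}}

```text
time: 13.93
position: [0.4814, 0.2121, 0.2376]
tool_rot: [-0.475, -3.101, 0.003]
ft_force: [-0.9, 1.0, 0.1]
grip_width: 0.006
```

>>> {"op": "step_arm", "data": {
  "increments": [
    {"claw": 0, "tx": 0, "ty": 0, "tz": 0.002, "spin": 0},
    {"claw": 0, "tx": 0, "ty": 0, "tz": 0.004, "spin": 0},
    {"claw": 0, "tx": 0, "ty": 0, "tz": 0.006, "spin": 0},
    {"claw": 0, "tx": 0, "ty": 0, "tz": 0.008, "spin": 0},
    {"claw": 0, "tx": 0, "ty": 0, "tz": 0.009, "spin": 0},
    {"claw": 0, "tx": 0, "ty": 0, "tz": 0.009, "spin": 0}
  ]
}}

```text
time: 14.43
position: [0.4824, 0.2127, 0.2325]
tool_rot: [-0.477, -3.105, 0.004]
ft_force: [-5.1, -3.3, 11.5]
grip_width: 0.005
```

Bottomed as well. Now I'll lift clear and move back away from the kettle.

>>> {"op": "step_arm", "data": {
  "increments": [
    {"claw": 0, "tx": 0, "ty": 0, "tz": -0.015, "spin": 0},
    {"claw": 0, "tx": 0, "ty": 0, "tz": -0.05, "spin": 0},
    {"claw": 0, "tx": 0, "ty": 0, "tz": -0.09, "spin": 0},
    {"claw": 0, "tx": 0, "ty": 0, "tz": -0.13, "spin": 0},
    {"claw": 0, "tx": 0, "ty": 0, "tz": -0.17, "spin": 0},
    {"claw": 0, "tx": 0, "ty": 0, "tz": -0.21, "spin": 0},
    {"claw": 0, "tx": 0, "ty": 0, "tz": -0.25, "spin": 0},
    {"claw": 0, "tx": 0, "ty": 0, "tz": -0.25, "spin": 0}
  ]
}}

```text
time: 15.1
position: [0.4835, 0.2143, 0.4896]
tool_rot: [0.475, 3.092, 0.008]
ft_force: [0.8, 0.5, 0.2]
grip_width: 0.005
```

Run:
```python
from h import *
s=get_state(); print(s["time"],s["position"],s["qd"],s["ft_force"])
b=imaging.get_image("side"); a=imaging.get_image("top")
cv2.imwrite("pics/c7.png",np.hstack([cv2.resize(b[125:305,175:355],(400,400),interpolation=cv2.INTER_CUBIC),cv2.resize(a[110:290,170:350],(400,400),interpolation=cv2.INTER_CUBIC)]))
```

```text
15.1 [0.4835 0.2143 0.4896] [-0.0089  0.0413 -0.001   0.1227  0.013  -0.0937 -0.0165] [0.8036 0.5338 0.1994]
```

View pics/c7.png

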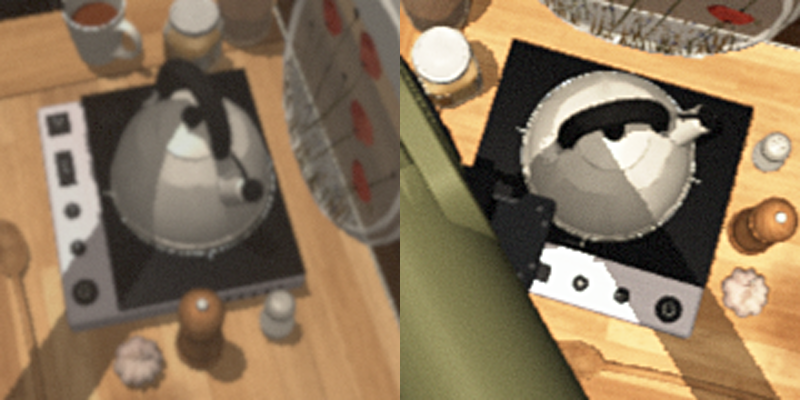

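The kettle stands upright and concentric with the ring. The keys are up, the bystanders have not moved, and the gripper is well clear. Handing in.

```bash
python3 -c "
from bench import workorder; print(workorder.close_job())"
```

```text
the job is handed in; nothing more can be done
None
```

The kettle is standing on the printed ring and the boil sequence is pressed. I handed the job in at about 15 s, well under the 61 s limit.

- **Kettle:** I gripped it by the handle, lifted it about 12 mm, moved it about 60 mm back and set it down. No key was touched while doing this. The wrist, top and side pictures show the ring evenly around the rim. I judge it centred to about 2 mm by eye; I did not measure the final position again by fitting circles.
- **Keys:** I pressed on/off, then boil, then start, lifting clear of each key before moving to the next. The wrist force at the bottom was about 20, 11 and 12 N, against a fully-down spring force of 4.2 N, so each key reached its stop. I did not go near the minus and plus keys.
- **Last look:** The kettle was upright, the things round the hob were where they started, and the tool was clear with almost no force on it. Key positions cannot be read directly, so "keys back up" rests on the pictures and on the force dropping to zero after each lift.
- **Disagreements:** While the kettle was lifted, the wrist force read about 6 N, less than the 8.3 N the kettle should weigh. The first estimate of the handle position also differed by about 5 mm between views, and the wrist picture settled it.

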